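Clamp the card pile in the screw press to the first click

TASK

Slide the pile of header cards on the press bed to the left, into the press, until it lies square against the fence. Then push the press lever clockwise (seen from above), steadily, until its torque limiter clicks, and stop at that first click: leave the pile clamped under the foot, the limiter not clicked a second time, and the other things on the bench where they are.

Things in the scene. Friction and masses are not known exactly. Their poses are not given: they have to be found in the camera images.
- press: Fixed grey bench screw press, C-shaped. Origin on the bench under the vertical screw axis; z up; +y (roughly to the robot's left) points from the open throat to the fence, +x away from the robot along the fence. Steel bed 170 mm (x) by 315 mm (y -190 to +125), top 6 mm above the bench.
- fence_face (a point): Middle of the press fence's stop face, which looks to the press's -y; at x = 0, y = +70 mm in the press frame, 21 mm above the bench. The fence is 150 mm long (press x) and 36 mm high.
- overarm (a point): Middle of the top of the press's overarm, which runs along y over the throat: 40 mm wide in x, y = -4 to +124 mm in the press frame, underside 84 mm and top 116 mm above the bench; a round boss (46 mm diameter, top 122 mm high) on the screw axis. Column 50 mm wide in x, y = +82 to +124 mm.
- cards: Loose pile of plain grey-beige header cards on the bed, 157 x 120 x 11 mm, 0.25 kg; its solid core is 148 mm along own x by 108 mm along own y, single sheets stick out a little. Origin: centre of underside. Long side (own x) about along the press's y. Home: square, end against the fence, origin at y = -4 mm in the press frame.
- screw (a joint): Angle of the press nut, rad, growing clockwise seen from above; lowers the foot 12 mm per rad. Starts between 0 and 0.4, end stop 2.2. Turns with light friction (0.20 N m), stays where left. The foot meets the pile at about 1.33 rad; then the lever torque rises steeply.
- clutch (a joint): Angle of the lever against the nut, rad, growing clockwise. Notches: 0 = rest (start), 0.25 = first click, 0.50 = second. It leaves a notch above 0.7 N m (7 N at 100 mm from the axis), after yielding 0.06 rad, and snaps to the next by itself: the push force drops and the lever jumps ahead of the pusher. Closing that gap (about 0.2 rad) and pushing on brings the second click.
- lever_ball (a point): Centre of the black ball (28 mm) at the lever's end, 124 mm from the screw axis. Lever: level steel rod, 12 mm diameter, centre line 147 mm above the bench, from a hub on the axis (40 mm diameter, top 162 mm high). At screw = clutch = 0 it points to the press's -x; from there it turns clockwise by screw + clutch, towards the press's +y, above the frame.
- foot_face (a point): Centre of the flat underside of the round pressing foot, 46 mm diameter, on the screw axis. It moves straight down only and does not turn; 33 mm above the bench at screw = 0. The top of the pile lies 17 mm above the bench.
- box_cutter: Bystander: orange snap-blade cutter, 158 x 21 x 17 mm, lying in front of the bed's open end. Origin at the centre of its underside.
- screwdriver: Bystander: cross-point screwdriver with dark red handle, 201 x 26 x 26 mm, lying in front of the press. Origin at the centre of its underside.
- mug: Bystander: white mug, 81 x 117 mm over the handle, 97 mm high. Origin at the centre of its underside.
- glue_bottle: Bystander: white squeeze bottle with red spout, 42 mm wide, 121 mm high. Origin at the centre of its underside.
- tape_roll: Bystander: roll of brown packing tape lying flat, 114 mm diameter, 48 mm high. Origin at the centre of its underside.
- grip: Bystander: loose teal plastic tool handle, 170 x 31 x 23 mm, lying flat. Origin at the centre of its underside.
Mind the look-alikes: they are no part of the job. There is more than one size of the cards; the one meant has the size given above.

How it is judged:
By the outcome, as a careful person would: the job done as asked, in the order asked, and still so for the second after the job is handed in, with the robot touching nothing.
It also fails if it takes over 58 s, if anything falls off the work surface, if the arm or the gripper's body presses on something with over 40 N, if the wrist force passes 120 N, or if a joint passes its speed limit or range.

ROBOT

A 6-joint arm with a two-finger parallel gripper is mounted at the origin on a cart in front of the work surface, level with it; the furniture and walls round the work are solid. World frame = base frame: x ahead of the robot, y to its left, z up, the work surface at z = 0. Lengths are in m, angles in degrees, forces in N, time in s.
With the tool pointing down it reaches from about 0.325 to 0.875 m from the base axis. Payload 4.4 kg.
Tool frame: the origin (TCP) lies midway between the tips of the shut fingers; the grasp point (between the pads) lies 19 mm behind it; z points along the fingers, y is the direction in which the jaws open and shut (so a half turn about z gives the same grasp; the last joint's range is limited). The gripper opens to 85 mm and grips with 20 to 120 N. Pads are 22 mm wide; open, the fingers measure 114 mm over their backs; the gripper's body (76 mm by 85 mm) begins 54 mm behind the grasp point. The pads swing forward as they close: fully open they stand 13 mm farther back than shut.
Start: joints at [68.268, 11.837, 88.321, -0, 79.842, -8.623], TCP at [0.13, 0.56, 0.231] pointing down, gripper open.
Joint ranges: [-156.59, 156.59], [-49.26, 127.26], [12.9, 141.05], [-63.56, 243.56], [4.71, 150.69], [-161.64, 161.64]. Speed limits (degrees/s): [159.86, 159.86, 180, 180, 180, 180].

INTERFACE

Orientations are given as a 3x3 rotation matrix whose columns are the frame's x, y, z axes.
In Python, from bench import state, viewer, close_job gives the robot as it stands.
- The arm moves only by the shell command python3 -m inch 'ROWS' [OPENING] [FORCE]. ROWS is text: rows parted by semicolons, each of 6 numbers parted by spaces: the shift along the tool's x, y, z in mm, then the turn, a rotation vector about the tool's x, y, z in degrees. A call has 1 to 5 rows; each row is the pose to reach, as a shift and turn from the pose measured when the call began, along the tool's axes at that moment; what a row does not reach only later rows make up. A row lasts 1/8 s, in which the tool goes at most 62.5 mm and 10.7 degrees, less where a joint would pass 70% of its speed; a pose out of reach is approached as far as the arm can. A call with a gripper value outside its range is refused whole. OPENING is the opening, from 0 (shut) to 1 (fully open), set as the call begins (- or left out, the last holds). The fingers move at their own pace and stop on an object; FORCE is the grip in N (left out, the last holds). Time passes only in rows, so rows that repeat a pose let the fingers close. It gives the time, the measured TCP pose, the force and the opening at its end, in the units of the state.
- state(): the state, without advancing time (a new reading comes with each control period).
- viewer.snapshot(name): name is "scene" or "side" or "wrist"; returns the picture (420x560x3 uint8, red, green, blue); there is no depth.
- viewer.camera_params(name): a dict with "camera_matrix" (3x3 intrinsics, pixels), "T" (4x4, takes a point from camera to world coordinates). Camera axes: x right, y down, z forward; pixel columns grow to the right and rows downward; lengths in m; the calibration is good to about 2 mm. A picture is of the moment at which its call begins: read the wrist's pose just before it. camera_params takes no time and is no camera call; for the wrist camera it gives the pose at the moment of the call.
- close_job(): hands the job in, once; it reports no verdict.
The state is a dict: "t": time; "joints": joint angles; "qvel": joint speeds; "joint_efforts": joint torques, N m; "tcp_pos": TCP position; "tool_rot": TCP orientation; "ft_force": force on the tool from outside, world axes, zero at the start; "wrist_torque": the same for the moment, N m; "gripper_width": opening from 0.0 (shut) to 1.0 (fully open).
Only numpy, scipy, OpenCV 4.12 (cv2) and the standard library are available. Lean on these libraries where they do the work, as an engineer would, in place of code of your own. Each camera call takes 0.05 s, during which the arm holds its last target. There are 200 camera calls.

## Working session

There is one attempt and no reset: what is moved stays moved. The work goes in short steps, Python scripts to look and compute and a shell command to move; the robot and the scene stay as the last step left them, time stands still between calls to the robot, and variables do not carry over. Pictures are saved under pics/ and viewed, about 8 in all and at most 12, crops included, and the job is handed in when it is done.

```bash
mkdir -p pics; ls; python3 - <<'E'
from bench import state, viewer
import cv2,numpy as np
s=state();print(s['t'],s['tcp_pos'],np.round(s['tool_rot'],3).tolist(),s['ft_force'],s['gripper_width'])
for n in("scene","side"):
    im=viewer.snapshot(n);cv2.imwrite(f"pics/{n}0.png",cv2.resize(im[:,:,::-1],(800,600),interpolation=cv2.INTER_CUBIC))
    p=viewer.camera_params(n);print(n,np.round(p['camera_matrix'],1).tolist(),np.round(p['T'],3).tolist())
E
```

```text
pics
0.0 [0.13014067 0.5592821  0.23009418] [[-0.974, 0.227, -0.001], [0.227, 0.974, -0.002], [0.0, -0.002, -1.0]] [-0.16246269 -0.05129541 -0.80563281] 1.003207087236042
scene [[467.5, 0.0, 282.3], [0.0, 467.5, 211.3], [0.0, 0.0, 1.0]] [[0.724, -0.351, 0.594, -0.378], [-0.69, -0.398, 0.605, -0.819], [0.024, -0.847, -0.53, 0.893], [0.0, 0.0, 0.0, 1.0]]
side [[386.7, 0.0, 275.5], [0.0, 386.7, 207.4], [0.0, 0.0, 1.0]] [[0.881, -0.279, 0.383, 0.134], [-0.473, -0.542, 0.695, -0.672], [0.013, -0.793, -0.609, 0.757], [0.0, 0.0, 0.0, 1.0]]
```

View pics/scene0.png

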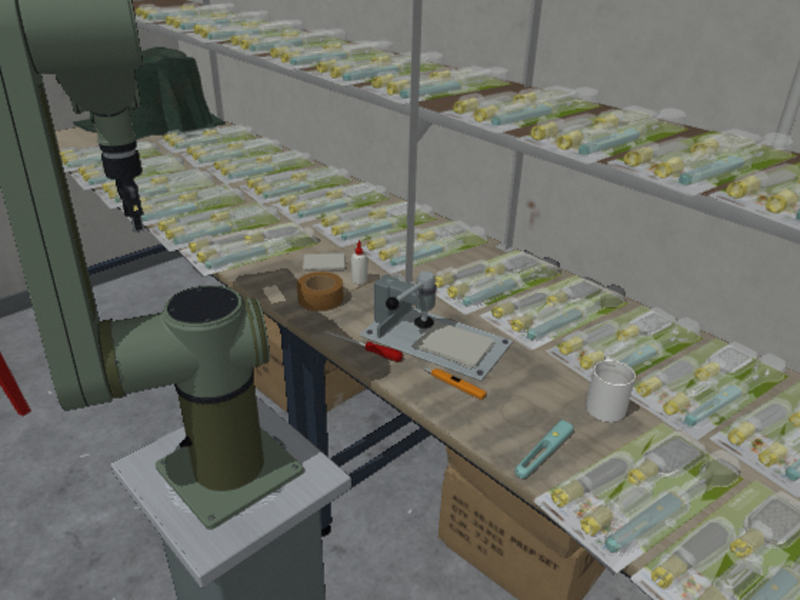

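View pics/side0.png

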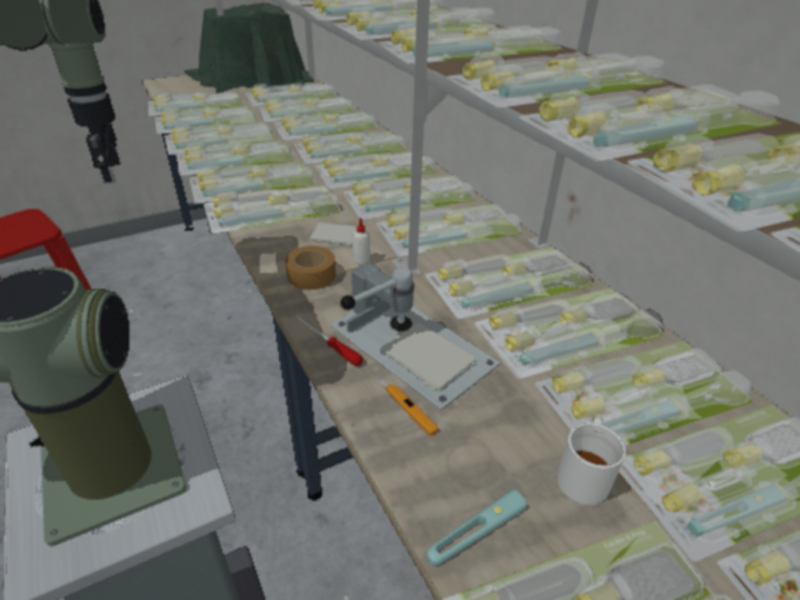

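Scene: press around (430,310) with the pile at (455,343), cutter at (458,383), screwdriver at (380,350), and a shelf post behind. Side: bed corners about (335,330), (440,400), (497,360), ball at (347,302). Next, an enlarged crop.

```bash
python3 - <<'E'
import cv2
from bench import viewer
im=viewer.snapshot("side")[:,:,::-1]
c=im[180:285,225:360]; c=cv2.resize(c,None,fx=5.7,fy=5.7,interpolation=cv2.INTER_CUBIC);print(c.shape)
cv2.imwrite("pics/side1.png",c)
E
```

```text
(598, 770, 3)
```

View pics/side1.png

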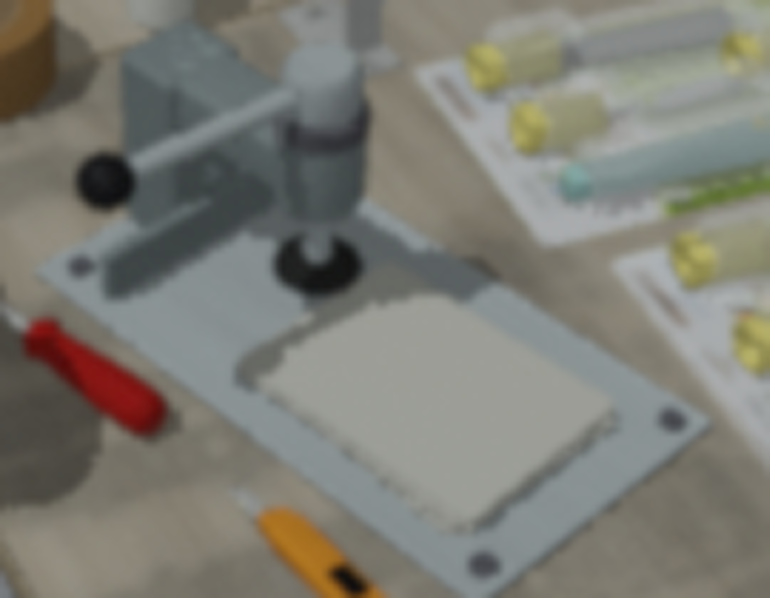

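Crop: bed corners (38,272), (475,598), (710,422); ball (105,180); top of pile (258,380), (425,293), (612,405), (460,528).

```bash
cat > h.py <<'E'
import numpy as np,cv2
from bench import state,viewer
def ray(uv,z,p):
    K=p['camera_matrix'];T=p['T']
    d=T[:3,:3]@np.linalg.solve(K,[uv[0],uv[1],1.]);o=T[:3,3]
    return o+d*(z-o[2])/d[2]
def proj(P,p):
    T=np.linalg.inv(p['T']);c=T[:3,:3]@np.asarray(P)+T[:3,3];u=p['camera_matrix']@c
    return u[:2]/u[2]
def press(px,py,a):
    x=np.array([np.cos(a),np.sin(a)]);y=np.array([-x[1],x[0]])
    return lambda q:np.r_[np.array([px,py])+q[0]*x+q[1]*y,q[2]]
E
python3 - <<'E'
from h import *
from scipy.optimize import least_squares
p=viewer.camera_params('side')
f=lambda u,v:(225+u/5.7,180+v/5.7)
obs=[((-.085,.125,.006),f(38,272)),((-.085,-.19,.006),f(475,598)),((.085,-.19,.006),f(710,422))]
r=lambda q:np.concatenate([proj(press(*q)(a),p)-b for a,b in obs])
s=least_squares(r,[.5,-.0,0],x_scale=[.1,.1,.1]);q=s.x;print(q[:2],np.degrees(q[2]),s.fun)
R=press(*q)
def inv(w):
    d=w[:2]-q[:2];x=np.array([np.cos(q[2]),np.sin(q[2])]);return np.array([d@x,d@[-x[1],x[0]]])*1000
b=ray(f(105,180),.147,p);print('ball',b,inv(b))
for c in[(258,380),(425,293),(612,405),(460,528)]:
    w=ray(f(*c),.017,p);print('card',w.round(3),inv(w).round(0))
for n,c,z in[('foot',(318,268),.033),('sd end',(150,415),.013),('sdtip',(5,310),.013),('cut tip',(240,492),.008),('cutend',(380,598),.008)]:
    w=ray(f(*c),z,p);print(n,w.round(3),inv(w).round(0))
g=lambda u,v:(u*.7,v*.7)
for n,c,z in [('cutend',(435,428),.008),('post',(413,268),0),('glue',(361,262),0),('tape',(312,265),.048),('mug',(590,490),0)]:
    w=ray(g(*c),z,p);print(n,w.round(3),inv(w).round(0))
# shelf: lower shelf front edge ray at x of plane?
for c in[(430,95),(600,175),(795,270)]:
    print(c,[ray(g(*c),z,p).round(2).tolist() for z in(.2,.3,.4)])
E
```

```text
[0.55779487 0.06577923] 15.352135850923261 [-0.89839363 -1.25418509  0.24603992  0.97941995  0.57009392 -0.36289683]
ball [0.43635097 0.04623674 0.147     ] [-122.28429511   13.30719455]
card [0.501 0.022 0.017] [-66. -28.]
card [0.607 0.039 0.017] [ 40. -39.]
card [ 0.645 -0.073  0.017] [  47. -156.]
card [ 0.537 -0.107  0.017] [ -65. -161.]
foot [0.559 0.065 0.033] [ 1. -1.]
sd end [0.446 0.028 0.013] [-118.   -7.]
sdtip [0.414 0.13  0.013] [-122.  100.]
cut tip [ 0.463 -0.033  0.008] [-117.  -70.]
cutend [ 0.489 -0.119  0.008] [-115. -160.]
cutend [ 0.493 -0.173  0.008] [-126. -214.]
post [0.704 0.269 0.   ] [195. 157.]
glue [0.604 0.349 0.   ] [120. 261.]
tape [0.47  0.324 0.048] [-16. 272.]
mug [ 0.647 -0.383  0.   ] [ -33. -456.]
(430, 95) [[1.08, 0.83, 0.2], [0.91, 0.56, 0.3], [0.74, 0.29, 0.4]]
(600, 175) [[1.14, 0.15, 0.2], [0.96, 0.01, 0.3], [0.78, -0.14, 0.4]]
(795, 270) [[1.16, -0.3, 0.2], [0.98, -0.37, 0.3], [0.79, -0.43, 0.4]]
```

```bash
cat >> h.py <<'E'
from scipy.spatial.transform import Rotation as Ro
import sys
PR=[0.5578,0.0658,np.radians(15.35)]
def Rp(): return Ro.from_euler('z',PR[2]).as_matrix()
def W(q): return np.r_[PR[:2],0]+Rp()@np.asarray(q)/1000     # press mm -> world m
def P(w): return Rp().T@(np.asarray(w)-np.r_[PR[:2],0])*1000
def go(q,jaw=0,tilt=0):
    """q: press mm of TCP; jaw: angle of tool y in press frame (deg); tilt: tool z leans to press +y (deg)"""
    s=state();R0=s['tool_rot']
    y=np.array([np.cos(np.radians(jaw)),np.sin(np.radians(jaw)),0]);z=np.array([0,0,-1.])
    R=np.c_[np.cross(y,z),y,z]; R=Ro.from_euler('x',tilt,degrees=True).as_matrix()@R
    R=Rp()@R
    d=R0.T@(W(q)-s['tcp_pos'])*1000;r=Ro.from_matrix(R0.T@R).as_rotvec(degrees=True)
    print('row:',*np.round(np.r_[d,r],1)); return d,r
def st():
    s=state();print('t',round(s['t'],2),'press mm',P(s['tcp_pos']).round(1),'F(press)',(Rp().T@s['ft_force']).round(2),'T',np.round(s['wrist_torque'],2),'w',round(s['gripper_width'],2),'\nR',(Rp().T@s['tool_rot']).round(3).tolist(),'j',np.round(s['joints'],0))
E
python3 - <<'E'
from h import *
st();s=state();p=viewer.camera_params('wrist')
print((s['tool_rot'].T@(p['T'][:3,3]-s['tcp_pos'])*1000).round(1),(s['tool_rot'].T@p['T'][:3,:3]).round(3).tolist(),p['camera_matrix'].round(0).tolist())
go([-10,-150,300])
E
```

```text
t 0.15 press mm [-281.7  589.3  230.4] F(press) [0.05 0.06 0.88] T [0.01 0.02 0.04] w 1.0 
R [[-0.879, 0.477, -0.001], [0.477, 0.879, -0.001], [0.0, -0.002, -1.0]] j [68. 12. 88.  0. 80. -9.]
[  68.1   -0.5 -142.4] [[0.001, -0.962, -0.274], [1.0, 0.0, 0.0], [-0.0, -0.274, 0.962]] [[326.0, 0.0, 281.0], [0.0, 326.0, 208.0], [0.0, 0.0, 1.0]]
row: -591.1 -520.6 -68.9 -0.1 0.0 61.5
```

```bash
python3 - <<'E'
from h import *
go([-50,-110,230],jaw=90)
E
```

```text
row: -536.9 -504.4 1.1 -0.1 -0.0 -28.5
```

```bash
python3 -m inch '-535 -505 0 0 0 -28.5;-535 -505 0 0 0 -28.5;-535 -505 0 0 0 -28.5;-535 -505 0 0 0 -28.5;-535 -505 0 0 0 -28.5' 0 30; python3 - <<'E'
from h import *
st();go([-50,-110,230],jaw=90)
E
```

```text
t: 0.78
tcp_pos: [0.3001, 0.3034, 0.2312]
tool_rot: [[-0.964, -0.266, -0.0], [-0.266, 0.964, -0.002], [0.001, -0.001, -1.0]]
ft_force: [1.3, 0.8, 0.3]
gripper_width: -0.002
t 0.78 press mm [-185.6  297.3  231.2] F(press) [1.5  0.37 0.25] T [-0.01 -0.02 -0.04] w -0.0 
R [[-1.0, -0.001, -0.001], [-0.001, 1.0, -0.001], [0.001, -0.001, -1.0]] j [ 34.  -7. 108.  -0.  79. -72.]
row: -135.0 -407.5 1.7 -0.1 -0.0 0.1
```

```bash
python3 -m inch '-135 -407 0 0 0 0;-135 -407 0 0 0 0;-135 -407 0 0 0 0;-135 -407 0 0 0 0;-135 -407 0 0 0 0'>/dev/null;  python3 -m inch '-45 -135 0 0 0 0;-45 -135 0 0 0 0;-45 -135 0 0 0 0;-45 -135 0 0 0 0'; python3 - <<'E'
from h import *
st();im=viewer.snapshot('wrist');p=viewer.camera_params('wrist');np.savez('w1.npz',**p)
cv2.imwrite('pics/w1.png',cv2.resize(im[:,:,::-1],(800,600),interpolation=cv2.INTER_CUBIC))
E
```

```text
t: 1.9
tcp_pos: [0.5528, -0.0755, 0.231]
tool_rot: [[-0.965, -0.264, -0.001], [-0.264, 0.965, -0.0], [0.001, 0.0, -1.0]]
ft_force: [-0.3, -0.1, -0.9]
gripper_width: 0.001
t 1.9 press mm [ -42.3 -134.9  231. ] F(press) [-0.34  0.03 -0.9 ] T [-0.01 -0.07 -0.02] w 0.0 
R [[-1.0, 0.001, -0.001], [0.001, 1.0, 0.0], [0.001, 0.0, -1.0]] j [ -17.   10.   91.   -0.   80. -122.]
```

View pics/w1.png

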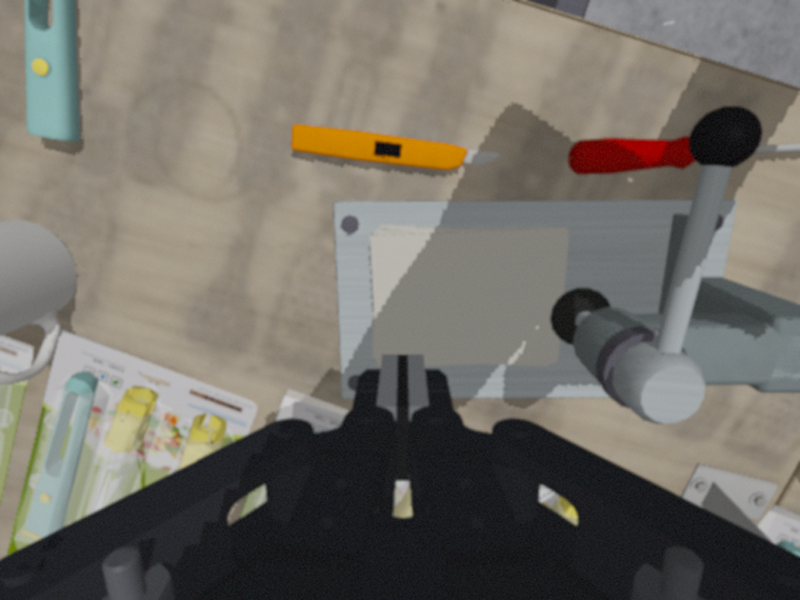

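Wrist view: bed corners (334,203), (735,203), (342,398); pile corners (371,226), (568,230), (559,363), (375,362); foot at (580,315), ball (726,137); cutter above the bed, clear.

```bash
python3 - <<'E'
from h import *
p=dict(np.load('w1.npz'));g=lambda c:(c[0]*.7,c[1]*.7)
for n,c,z in[('bed-x-y',(334,203),.006),('bed-x+y',(735,203),.006),('bed+x-y',(342,398),.006),('ball',(726,137),.147),('foot',(580,315),.033),
 ('c',(371,226),.017),('c',(568,230),.017),('c',(559,363),.017),('c',(375,362),.017),('cut',(292,140),.01),('cut',(465,158),.01),('cutlow',(440,169),.01),('sd',(572,170),.013),('hub',(668,388),.162)]:
    w=ray(g(c),z,p);print(n,w.round(4),P(w).round(1))
E
```

```text
bed-x-y [ 0.5282 -0.1364  0.006 ] [ -82.1 -187.2    6. ]
bed-x+y [0.4455 0.1638 0.006 ] [-82.4 124.3   6. ]
bed+x-y [ 0.6898 -0.0916  0.006 ] [  85.6 -186.7    6. ]
ball [0.4351 0.0475 0.147 ] [-123.2   14.9  147. ]
foot [0.5575 0.0684 0.033 ] [ 0.3  2.6 33. ]
c [ 0.5363 -0.104   0.017 ] [ -65.7 -158.    17. ]
c [0.4992 0.0421 0.017 ] [-62.8  -7.4  17. ]
c [0.6046 0.0745 0.017 ] [47.4 -4.  17. ]
c [ 0.6442 -0.0729  0.017 ] [  46.6 -156.6   17. ]
cut [ 0.4913 -0.1764  0.01  ] [-128.2 -215.9   10. ]
cut [ 0.4694 -0.049   0.01  ] [-115.6  -87.3   10. ]
cutlow [ 0.482  -0.0647  0.01  ] [-107.6 -105.8   10. ]
sd [0.4565 0.0304 0.013 ] [-107.    -7.4   13. ]
hub [0.5549 0.0636 0.162 ] [ -3.4  -1.4 162. ]
```

```bash
python3 -m inch '-33 -48 0 0 0 0;-33 -48 60 0 0 0;-33 -48 120 0 0 0;-33 -48 180 0 0 0;-33 -48 200 0 0 0'; python3 - <<'E'
from h import *
st();go([-9,-182,9],jaw=90)
E
```

```text
t: 2.58
tcp_pos: [0.5919, -0.1083, 0.0268]
tool_rot: [[-0.964, -0.267, -0.011], [-0.268, 0.964, 0.004], [0.009, 0.006, -1.0]]
ft_force: [-0.4, 0.9, -0.6]
gripper_width: -0.0
t 2.58 press mm [ -13.2 -176.9   26.8] F(press) [-0.17  0.95 -0.58] T [-0.01  0.01  0.07] w -0.0 
R [[-1.0, -0.003, -0.009], [-0.003, 1.0, 0.006], [0.009, 0.006, -1.0]] j [ -19.   29.   92.   -0.   60. -124.]
row: -4.3 -5.2 17.7 0.4 -0.5 0.2
```

```bash
python3 -m inch '-4 -5 0 0 0 0;-4 -5 8 0.4 -0.5 0;-4 -5 17.5 0.4 -0.5 0;-4 -5 17.5 0.4 -0.5 0'; python3 - <<'E'
from h import *
st();go([-9,-150,9],jaw=90)
E
python3 -m inch '0 6 0 0 0 0;0 12 0 0 0 0;0 18 0 0 0 0;0 24 0 0 0 0;0 30 0 0 0 0'; python3 -c "
from h import *
st()"
```

```text
t: 3.08
tcp_pos: [0.5969, -0.112, 0.0095]
tool_rot: [[-0.964, -0.267, -0.0], [-0.267, 0.964, -0.001], [0.001, -0.001, -1.0]]
ft_force: [0.4, 0.1, -0.2]
gripper_width: -0.001
t 3.08 press mm [  -9.4 -181.8    9.5] F(press) [ 0.46 -0.01 -0.25] T [ 0.01 -0.   -0.04] w -0.0 
R [[-1.0, -0.003, -0.001], [-0.003, 1.0, -0.001], [0.001, -0.001, -1.0]] j [ -19.   31.   92.   -0.   57. -124.]
row: -0.5 31.8 0.5 -0.0 -0.0 0.2
t: 3.7
tcp_pos: [0.5892, -0.083, 0.0098]
tool_rot: [[-0.964, -0.268, 0.0], [-0.268, 0.964, -0.001], [0.0, -0.002, -1.0]]
ft_force: [1.3, -1.6, 0.1]
gripper_width: -0.002
t 3.7 press mm [  -9.1 -151.7    9.8] F(press) [ 0.88 -1.9   0.1 ] T [-0.31 -0.13 -0.  ] w -0.0 
R [[-1.0, -0.003, 0.0], [-0.003, 1.0, -0.002], [0.0, -0.002, -1.0]] j [ -16.   29.   94.   -0.   57. -122.]
```

```bash
python3 -m inch '0 6 0 0 0 0;0 12 0 0 0 0;0 18 0 0 0 0;0 24 0 0 0 0;0 30 0 0 0 0' >/dev/null; python3 -c "
from h import *
st()";python3 -m inch '0 5 0 0 0 0;0 10 0 0 0 0;0 15 0 0 0 0;0 20 0 0 0 0;0 24 0 0 0 0' >/dev/null; python3 -c "
from h import *
st()
im=viewer.snapshot('wrist');p=viewer.camera_params('wrist');np.savez('w2.npz',**p)
cv2.imwrite('pics/w2.png',cv2.resize(im[:,:,::-1],(800,600),interpolation=cv2.INTER_CUBIC))"
```

```text
t 4.33 press mm [  -9.2 -121.5    9.8] F(press) [ 0.23 -1.98  0.77] T [-0.29 -0.07 -0.01] w -0.0 
R [[-1.0, -0.003, 0.0], [-0.003, 1.0, -0.002], [-0.0, -0.002, -1.0]] j [ -14.   28.   96.   -0.   56. -119.]
t 4.95 press mm [ -9.2 -97.1   9.8] F(press) [ 0.34 -1.97  1.29] T [-0.33 -0.05 -0.04] w -0.0 
R [[-1.0, -0.003, 0.0], [-0.003, 1.0, -0.002], [-0.0, -0.002, -1.0]] j [ -12.   28.   97.   -0.   55. -117.]
```

View pics/w2.png

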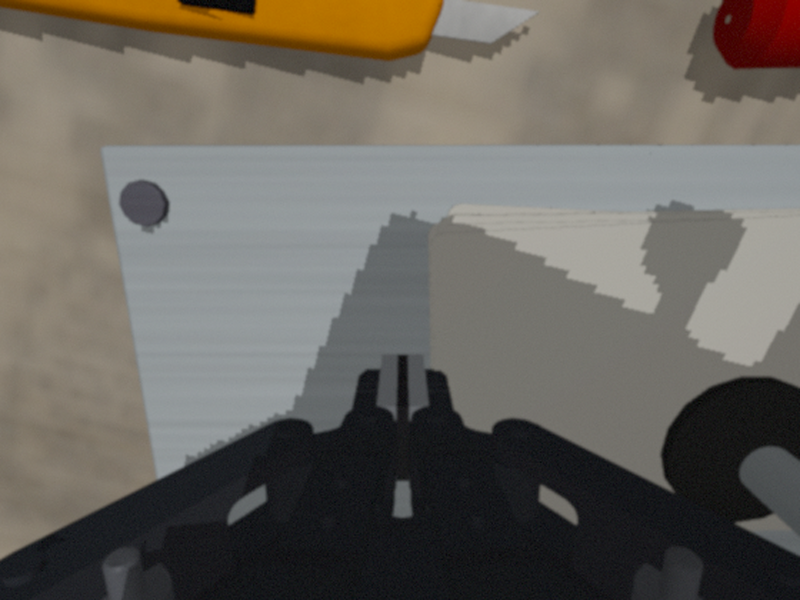

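Pile's end at column 430 is against the finger, its long side parallel to the bed edge (row 146). Continuing in small steps, watching force.

```bash
python3 -m inch '0 3 0 0 0 0;0 6 0 0 0 0;0 8 0 0 0 0' >/dev/null; python3 -c "
from h import *
st()";python3 -m inch '0 1 0 0 0 0;0 2 0 0 0 0' >/dev/null; python3 -c "
from h import *
st()"
```

```text
t 5.38 press mm [ -9.  -89.1   9.8] F(press) [ 0.41 -5.84 -1.11] T [-0.77 -0.46 -0.  ] w -0.0 
R [[-1.0, -0.004, 0.001], [-0.004, 1.0, -0.003], [-0.001, -0.003, -1.0]] j [ -11.   27.   97.   -0.   55. -116.]
t 5.62 press mm [ -7.9 -88.6  10.3] F(press) [ 2.21 -7.17  0.08] T [-1.06 -0.68 -0.03] w 0.0 
R [[-1.0, -0.004, 0.003], [-0.004, 1.0, -0.005], [-0.003, -0.005, -1.0]] j [ -11.   27.   97.   -0.   55. -116.]
```

```bash
python3 -m inch '0 1 0 0 0 0;0 2 0 0 0 0' >/dev/null; python3 -c "
from h import *
st()"
```

```text
t 5.88 press mm [ -6.9 -88.2  10.7] F(press) [ 0.59 -8.23 -1.1 ] T [-1.29 -0.57 -0.02] w 0.0 
R [[-1.0, -0.004, 0.006], [-0.004, 1.0, -0.008], [-0.006, -0.008, -1.0]] j [ -11.   27.   97.   -0.   55. -116.]
```

Force rises at −88.5: the pile is against the fence. Back off, rise and check squareness.

```bash
python3 -m inch '0 -15 0 0 0 0;0 -40 0 0 0 0;15 -50 -60 0 0 0;30 -50 -120 0 0 0;30 -40 -180 0 0 0'>/dev/null; python3 -m inch '0 0 0 0 0 0;0 0 0 0 0 0'>/dev/null; python3 - <<'E'
from h import *
st();im=viewer.snapshot('wrist');p=viewer.camera_params('wrist');np.savez('w3.npz',**p)
cv2.imwrite('pics/w3.png',cv2.resize(im[60:300,200:520,::-1],None,fx=2.5,fy=2.5,interpolation=cv2.INTER_CUBIC))
E
```

```text
t 6.75 press mm [ -40.3 -126.3  191. ] F(press) [-0.07  0.07 -0.89] T [-0.03 -0.01  0.03] w -0.0 
R [[-1.0, -0.002, 0.002], [-0.002, 1.0, -0.004], [-0.002, -0.004, -1.0]] j [ -16.   12.   94.   -0.   75. -121.]
```

View pics/w3.png

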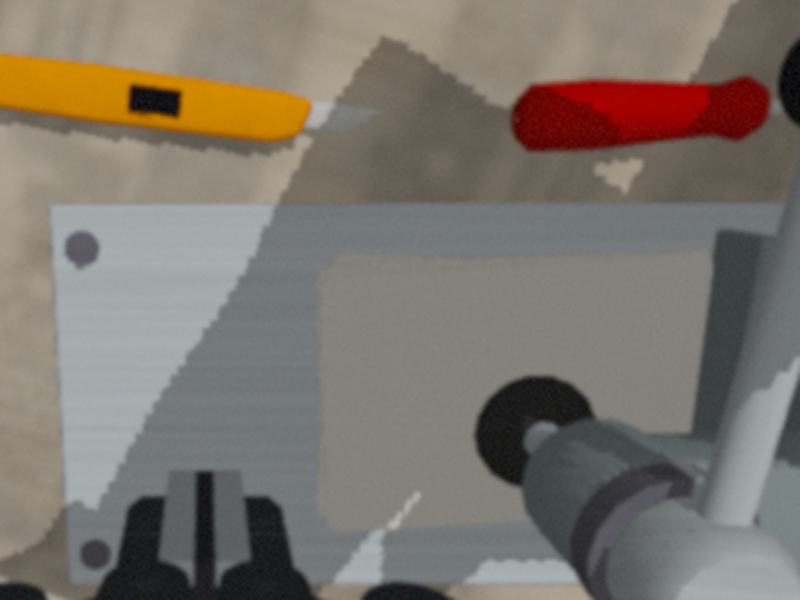

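```bash
python3 - <<'E'
from h import *
p=dict(np.load('w3.npz'));g=lambda c:(200+c[0]/2.5,60+c[1]/2.5)
for n,c,z in[('bed',(52,206),.006),('bed',(70,583),.006),('bed e',(770,203),.006),('NL',(340,257),.017),('NR',(710,250),.017),('end',(318,275),.017),('end',(318,520),.017),('far',(330,530),.017),('far',(500,522),.017),('front',(713,255),.017),('front',(692,430),.017),('fence bot',(714,245),.006),('fence bot',(694,432),.006),('fence top near',(722,232),.042)]:
    print(n,P(ray(g(c),z,p)).round(1))
E
```

```text
bed [ -83.1 -187.2    6. ]
bed [  83.8 -187.3    6. ]
bed e [-84.9  94.9   6. ]
NL [-64.8 -74.7  17. ]
NR [-67.8  67.8  17. ]
end [-57.8 -82.9  17. ]
end [ 46.9 -78.7  17. ]
far [ 51.5 -73.4  17. ]
far [47.6 -1.4 17. ]
front [-65.9  69.2  17. ]
front [ 5.9 73.1 17. ]
fence bot [-68.4  75.8   6. ]
fence bot [10.8 81.   6. ]
fence top near [-77.5  55.5  42. ]
```

The pile seems turned about 2° counter-clockwise (gap on the -x side), so I press on its -x side of the end to square it.

```bash
python3 -m inch '5 5 60 0 0 0;5 5 120 0 0 0;5 5 165 0 0 0;5 5 180 0 0 0;5 5 180 0 0 0' >/dev/null; python3 -m inch '0 5 0 0 0 0;0 10 0 0 0 0;0 15 0 0 0 0;0 20 0 0 0 0' >/dev/null; python3 -c "
from h import *
st();go([-45,-90,10],jaw=90)"
```

```text
t 7.92 press mm [ -47.1 -100.3    8.8] F(press) [ 0.25 -1.33  1.24] T [-0.02 -0.02 -0.01] w 0.0 
R [[-1.0, -0.002, -0.003], [-0.002, 1.0, -0.001], [0.003, -0.001, -1.0]] j [ -14.   24.  102.   -0.   54. -119.]
row: -2.1 10.3 -1.3 -0.0 -0.2 0.1
```

```bash
for i in 1; do python3 -m inch '0 2 -1 0 0 0;0 4 -1 0 0 0;0 6 -1 0 0 0' >/dev/null; python3 -c "
from h import *
st()"; python3 -m inch '0 1.5 0 0 0 0;0 3 0 0 0 0' >/dev/null; python3 -c "
from h import *
st()"; python3 -m inch '0 1.5 0 0 0 0;0 3 0 0 0 0' >/dev/null; python3 -c "
from h import *
st()"; done
```

```text
t 8.3 press mm [-47.  -94.3   9.9] F(press) [ 0.26  0.56 -0.01] T [0.02 0.05 0.  ] w -0.0 
R [[-1.0, -0.002, -0.003], [-0.002, 1.0, -0.001], [0.003, -0.001, -1.0]] j [ -13.   24.  102.   -0.   54. -118.]
t 8.55 press mm [-47.  -91.3   9.8] F(press) [-0.41 -0.12 -0.56] T [ 0.02 -0.03 -0.  ] w -0.0 
R [[-1.0, -0.002, -0.003], [-0.002, 1.0, -0.001], [0.003, -0.001, -1.0]] j [ -13.   24.  102.   -0.   54. -118.]
t 8.8 press mm [-46.9 -88.7   9.8] F(press) [-0.78 -3.53 -0.93] T [-0.57 -0.11 -0.04] w 0.0 
R [[-1.0, -0.002, -0.003], [-0.002, 1.0, -0.002], [0.003, -0.002, -1.0]] j [ -13.   24.  102.   -0.   54. -118.]
```

```bash
for i in 1; do python3 -m inch '0 1 0 0 0 0;0 2 0 0 0 0' >/dev/null; python3 -c "
from h import *
st()"; python3 -m inch '0 1 0 0 0 0;0 2 0 0 0 0' >/dev/null; python3 -c "
from h import *
st()"; python3 -m inch '0 1 0 0 0 0;0 2 0 0 0 0' >/dev/null; python3 -c "
from h import *
st()"; done
```

```text
t 9.05 press mm [-46.8 -88.4  10.1] F(press) [-2.11 -7.25 -0.99] T [-1.32 -0.09 -0.  ] w 0.0 
R [[-1.0, -0.003, -0.003], [-0.003, 1.0, -0.005], [0.003, -0.005, -1.0]] j [ -12.   24.  103.   -0.   54. -118.]
t 9.3 press mm [-46.7 -88.4  10.4] F(press) [-1.75 -8.84 -0.61] T [-1.55 -0.05  0.1 ] w 0.0 
R [[-1.0, -0.003, -0.002], [-0.003, 1.0, -0.009], [0.002, -0.009, -1.0]] j [ -12.   24.  103.   -1.   53. -117.]
t 9.55 press mm [-46.7 -88.4  10.6] F(press) [-2.66 -9.5  -1.56] T [-1.52 -0.04  0.05] w -0.0 
R [[-1.0, -0.004, -0.002], [-0.004, 1.0, -0.012], [0.002, -0.012, -1.0]] j [ -12.   24.  103.   -1.   53. -117.]
```

```bash
python3 -m inch '0 -10 0 0 0 0;-35 -12 0 0 0 0;-75 -12 0 0.6 0 0;-75 -12 0 0.6 0 0;-75 -8 0 0.6 0 0' >/dev/null; python3 -c "
from h import *
st()"; python3 -m inch '0 2 0 0 0 0;0 5 0 0 0 0' >/dev/null; python3 -c "
from h import *
st()"; python3 -m inch '0 1.5 0 0 0 0;0 3 0 0 0 0' >/dev/null; python3 -c "
from h import *
st()"; python3 -m inch '0 1 0 0 0 0;0 2 0 0 0 0' >/dev/null; python3 -c "
from h import *
st()"
```

```text
t 10.18 press mm [ 27.3 -95.6  10. ] F(press) [-1.4  -0.17 -0.02] T [-0.01  0.04 -0.02] w 0.0 
R [[-1.0, -0.004, -0.004], [-0.004, 1.0, -0.022], [0.004, -0.022, -1.0]] j [  -9.   31.   92.   -1.   57. -114.]
t 10.43 press mm [ 26.1 -90.2   9.6] F(press) [0.34 0.29 0.15] T [ 0.03 -0.04  0.03] w 0.0 
R [[-1.0, -0.004, -0.005], [-0.003, 1.0, -0.021], [0.005, -0.021, -1.0]] j [  -9.   31.   92.   -1.   57. -114.]
t 10.68 press mm [ 26.1 -88.5   9.8] F(press) [-0.66 -6.25 -0.73] T [-1.01 -0.16 -0.  ] w 0.0 
R [[-1.0, -0.004, -0.005], [-0.004, 1.0, -0.024], [0.005, -0.024, -1.0]] j [  -9.   30.   92.   -2.   57. -113.]
t 10.93 press mm [ 26.2 -88.4  10.1] F(press) [-1.26 -8.03 -1.96] T [-1.39 -0.18  0.04] w -0.0 
R [[-1.0, -0.004, -0.004], [-0.004, 1.0, -0.027], [0.004, -0.027, -1.0]] j [  -9.   30.   92.   -2.   57. -113.]
```

Pile end stops the finger at −88.4 at x = −47, −9 and +26: square. Now over to the lever.

```bash
python3 -m inch '0 -12 0 0 0 0;0 -25 -40 0 0 0;0 -25 -95 0 0 0;40 -25 -150 0 0 0;90 -25 -190 0 0 0' >/dev/null; python3 - <<'E'
from h import *
st();im=viewer.snapshot('wrist');p=viewer.camera_params('wrist');np.savez('w4.npz',**p)
cv2.imwrite('pics/w4.png',cv2.resize(im[:,:,::-1],(800,600),interpolation=cv2.INTER_CUBIC))
go([-94,-22,200],jaw=90)
E
```

```text
t 11.55 press mm [ -57.2 -109.1  199.4] F(press) [-0.01  0.18  0.01] T [-0.   -0.02  0.01] w -0.0 
R [[-1.0, -0.005, -0.001], [-0.005, 1.0, -0.027], [0.001, -0.027, -1.0]] j [ -14.    8.   96.   -1.   75. -120.]
row: 33.1 87.6 1.6 -1.7 -0.0 0.2
```

View pics/w4.png

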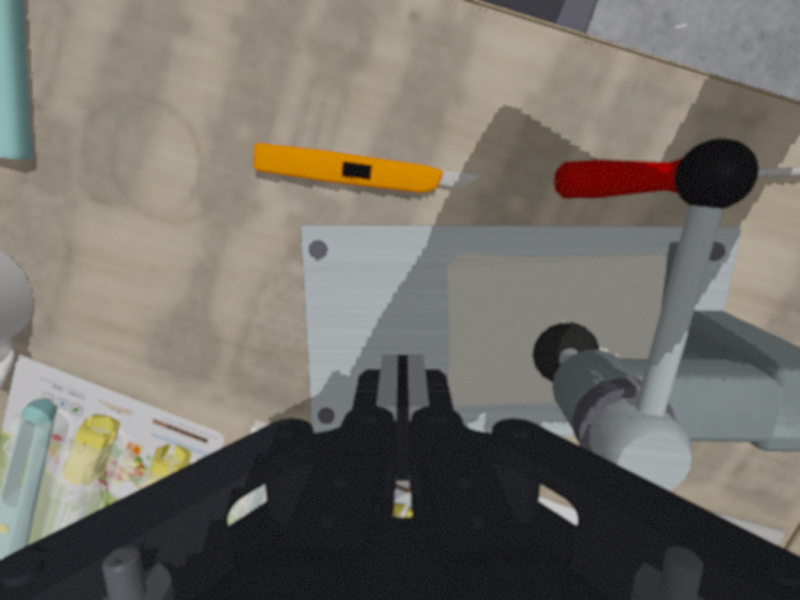

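View: pile end at column 449, near side (450,257)-(663,254); ball (716,173), bystanders untouched.

```bash
python3 -m inch '33 40 0 0 0 0;33 87 0 -1.7 0 0;33 87 0 -1.7 0 0;33 87 0 -1.7 0 0'>/dev/null; cat >>h.py <<'E'
def tgt(th,r=94,hx=11,hy=9):
    u=np.array([-np.cos(th),np.sin(th)]);n=np.array([np.sin(th),np.cos(th)])
    return r*u-(6+hx*n[0]+hy*n[1])*n
E
python3 - <<'E'
from h import *
p=dict(np.load('w4.npz'));g=lambda c:(.7*c[0],.7*c[1])
for c in[(448,264),(450,400),(455,257),(663,254)]:print(P(ray(g(c),.017,p)).round(1))
print('ball',P(ray(g((716,173)),.147,p)))
st();go([-94,-22,138],jaw=90)
for th in np.arange(.1,1.7,.1):print(th.round(1),tgt(th).round(1))
E
```

```text
[-59.9 -82.8  17. ]
[ 48.6 -77.8  17. ]
[-65.1 -78.   17. ]
[-68.8  68.2  17. ]
ball [-126.08571164   15.35016203  147.        ]
t 12.1 press mm [-93.6 -22.7 201.8] F(press) [ 0.84  0.14 -0.09] T [-0.   -0.03 -0.06] w -0.0 
R [[-1.0, -0.005, -0.0], [-0.005, 1.0, -0.001], [0.0, -0.001, -1.0]] j [  -8.    1.  104.   -0.   75. -114.]
row: 0.3 0.8 63.8 -0.0 -0.0 0.3
0.1 [-95.1  -6.6]
0.2 [-95.5   2. ]
0.3 [-95.1  10.7]
0.4 [-93.8  19.5]
0.5 [-91.7  28.2]
0.6 [-88.7  36.9]
0.7 [-84.8  45.3]
0.8 [-80.   53.4]
0.9 [-74.3  61.1]
1.0 [-67.7  68.2]
1.1 [-60.4  74.8]
1.2 [-52.2  80.5]
1.3 [-43.5  85.5]
1.4 [-34.1  89.5]
1.5 [-24.2  92.5]
1.6 [-14.   94.4]
```

```bash
python3 - <<'E'
from h import *
p=dict(np.load('w2.npz'));g=lambda c:(.7*c[0],.7*c[1])
for c in[(430,235),(429,350),(455,207),(650,211)]:print(P(ray(g(c),.017,p)).round(1))
E
python3 -m inch '-15 -50 0 0 0 0;-30 -100 0 0 0 0;-30 -100 50 0 0 0;-30 -100 90 0 0 0;-30 -100 90 0 0 0'>/dev/null; python3 -m inch '0 0 0 0 0 0'>/dev/null
python3 - <<'E'
from h import *
st();im=viewer.snapshot('wrist');p=viewer.camera_params('wrist');np.savez('w5.npz',**p)
cv2.imwrite('pics/w5.png',cv2.resize(im[:,:,::-1],(800,600),interpolation=cv2.INTER_CUBIC))
E
```

```text
[-57.9 -89.7  17. ]
[-22.  -89.3  17. ]
[-66.  -82.7  17. ]
[-65.1 -26.8  17. ]
t 12.85 press mm [ -64.9 -123.2  109.4] F(press) [-0.54  0.77  1.11] T [-0.02 -0.04 -0.01] w -0.0 
R [[-1.0, -0.002, -0.006], [-0.002, 1.0, 0.003], [0.006, 0.003, -1.0]] j [ -17.   15.  100.   -0.   65. -122.]
```

View pics/w5.png

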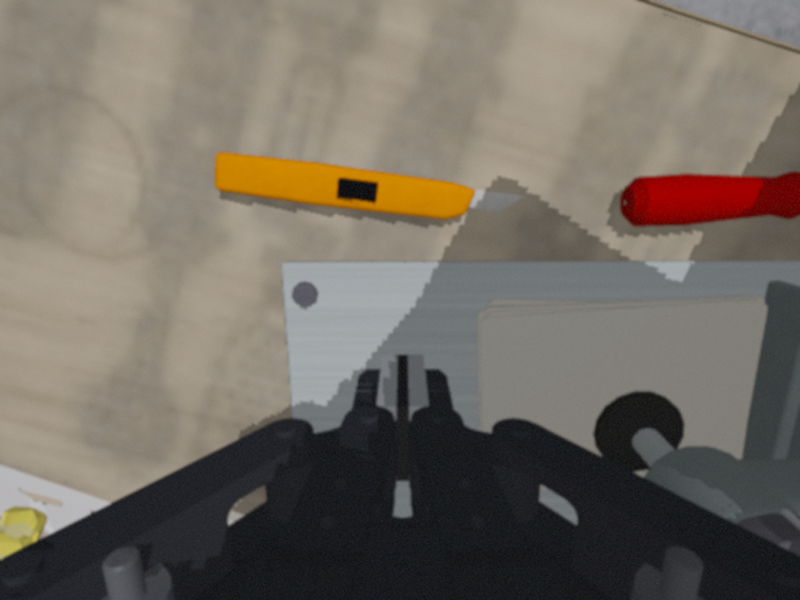

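```bash
python3 - <<'E'
from h import *
p=dict(np.load('w5.npz'));g=lambda c:(.7*c[0],.7*c[1])
for n,c,z in[('bed',(282,263),.006),('bed',(780,263),.006),('top',(490,315),.017),('top',(760,299),.017),('low',(498,300),.014),('low',(765,296),.014),('end',(480,325),.017),('end',(480,440),.017),('front',(766,305),.017),('front',(745,457),.017)]:print(n,P(ray(g(c),z,p)).round(1))
E
python3 - <<'E'
import cv2
im=cv2.imread('pics/w5.png')[240:470,440:800];cv2.imwrite('pics/w5c.png',cv2.resize(im,None,fx=2.2,fy=2.2,interpolation=cv2.INTER_CUBIC))
E
```

```text
bed [ -82.9 -188.3    6. ]
bed [-83.6  80.1   6. ]
top [-57.4 -77.1  17. ]
top [-66.5  64.7  17. ]
low [-64.8 -72.6  14. ]
low [-67.3  69.4  14. ]
end [-51.7 -82.1  17. ]
end [ 17.9 -78.8  17. ]
front [-63.2  68.6  17. ]
front [29. 76. 17.]
```

View pics/w5c.png

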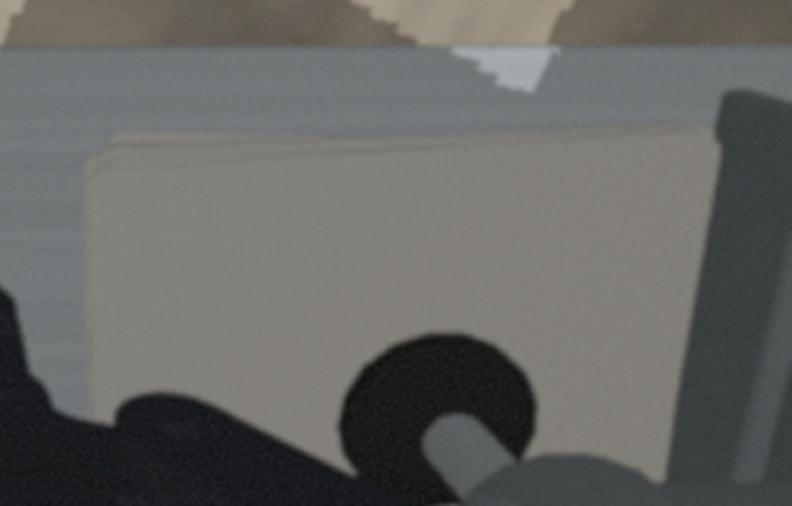

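The top few sheets are fanned, while the core end measured by contact is the same at three points, so the pile counts as square. On to the lever.

```bash
python3 -m inch '0 0 -55 0 0 0;15 40 -85 0 0 0;29 98 -85 0 0 0;29 98 -70 0 0 0;29 98 -40 0 0 0'>/dev/null; python3 -m inch '0 0 0 0 0 0'>/dev/null; python3 -c "
from h import *
st();go([-95,-22,138],jaw=90)"
```

```text
t 13.65 press mm [-93.  -26.  151.1] F(press) [ 0.75 -0.5  -0.24] T [-0.02 -0.04  0.01] w -0.0 
R [[-1.0, -0.004, -0.002], [-0.004, 1.0, 0.0], [0.002, 0.0, -1.0]] j [  -8.    5.  107.   -0.   69. -114.]
row: 1.9 4.0 13.1 0.0 -0.1 0.2
```

```bash
python3 -m inch '2 4 7 0 0 0;2 4 13 0 0 0;2 8 13 0 0 0;2 13 13 0 0 0;2 18 13 0 0 0'>/dev/null; python3 -c "
from h import *
st()"; python3 -m inch '0 5 0 0 0 0;0 10 0 0 0 0;0 15 0 0 0 0;0 20 0 0 0 0;-1 25 0 0 0 0'>/dev/null; python3 -c "
from h import *
st();go([-88.7,36.9,138],90);go([-80,53.4,138],90)"
```

```text
t 14.28 press mm [-94.8  -7.9 138.4] F(press) [-0.02 -0.85  0.17] T [-0.22 -0.09  0.02] w -0.0 
R [[-1.0, -0.005, -0.002], [-0.005, 1.0, -0.0], [0.002, -0.0, -1.0]] j [  -6.    5.  108.   -0.   67. -112.]
t 14.9 press mm [-93.7  17.3 138.6] F(press) [ 1.36 -2.61  0.25] T [-0.34 -0.24 -0.02] w 0.0 
R [[-1.0, -0.004, -0.001], [-0.004, 1.0, -0.001], [0.001, -0.001, -1.0]] j [  -4.    4.  109.   -0.   67. -109.]
row: -5.1 19.6 0.6 -0.0 -0.1 0.3
row: -13.9 36.1 0.5 -0.0 -0.1 0.3
```

Contact with the lever, 2.6 N; θ≈0.37. Follow the arc.

```bash
python3 -m inch '-1 7 0 0 0 0;-2.5 14 0 0 0 0;-5 20 0 0 0 0;-9 28 0 0 0 0;-14 36 0 0 0 0'>/dev/null; python3 -c "
from h import *
st();go([-74.3,61.1,138],90);go([-67.7,68.2,138],90);go([-60.4,74.8,138],90)"
```

```text
t 15.53 press mm [-79.8  53.9 138.4] F(press) [ 0.32 -2.26  0.8 ] T [-0.36 -0.07 -0.02] w -0.0 
R [[-1.0, -0.005, -0.002], [-0.005, 1.0, -0.001], [0.002, -0.001, -1.0]] j [   1.    6.  107.   -0.   67. -104.]
row: -5.6 7.1 0.4 -0.0 -0.1 0.3
row: -12.2 14.2 0.4 -0.0 -0.1 0.3
row: -19.5 20.8 0.3 -0.0 -0.1 0.3
```

```bash
python3 -m inch '-3 3.5 0 0 0 0;-6 7 0 0 0 0;-9 10.5 0 0 0 0;-12.5 14 0 0 0 0;-16 17.5 0 0 0 0'>/dev/null; python3 -c "
from h import *
st();go([-60.4,74.8,138],90);go([-52.2,80.5,138],90)"
```

```text
t 16.15 press mm [-64.   71.7 138.2] F(press) [-1.72 -2.25 -0.38] T [-0.43  0.05 -0.02] w 0.0 
R [[-1.0, -0.004, -0.002], [-0.004, 1.0, -0.001], [0.002, -0.001, -1.0]] j [   4.    8.  105.   -0.   67. -102.]
row: -3.6 3.1 0.2 -0.0 -0.1 0.2
row: -11.8 8.8 0.2 -0.0 -0.1 0.2
```

```bash
cat >>h.py <<'E'
def lv():
    s=state();q=P(s['tcp_pos']);f=-(Rp().T@s['ft_force']);u=q[:2]
    from scipy.optimize import minimize_scalar
    # theta where the box touches the rod
    g=lambda th:(q[0]*np.sin(th)+q[1]*np.cos(th))+6+11*np.sin(th)+9*np.cos(th)
    from scipy.optimize import brentq
    th=brentq(g,-.3,2.2)
    n=np.array([np.sin(th),np.cos(th)])
    print('t',round(s['t'],2),'q',q.round(1),'theta',round(th,3),'Fn',round(f[:2]@n,2),'tauCW',round((-(q[0]*f[1]-q[1]*f[0]))/1000,3))
E
python3 -c "
from h import *
lv()"
python3 -m inch '-2 1.7 0 0 0 0;-4 3.4 0 0 0 0;-6 5 0 0 0 0;-8 6.3 0 0 0 0'>/dev/null; python3 -c "
from h import *
lv()"; python3 -m inch '-2.2 1.4 0 0 0 0;-4.4 2.8 0 0 0 0;-6.6 4 0 0 0 0'>/dev/null; python3 -c "
from h import *
lv()
for th in (1.25,1.3,1.35,1.4,1.45,1.5):go(list(tgt(th))+[138],90)"
```

```text
t 16.15 q [-64.   71.7 138.2] theta 1.052 Fn 2.61 tauCW 0.268
t 16.65 q [-56.   78.1 138.1] theta 1.155 Fn 1.98 tauCW 0.226
t 17.02 q [-49.4  82.3 138. ] theta 1.233 Fn 2.91 tauCW 0.306
row: -1.5 0.9 -0.0 -0.0 -0.2 0.2
row: -6.0 3.2 -0.1 -0.0 -0.2 0.2
row: -10.6 5.3 -0.1 -0.0 -0.2 0.2
row: -15.4 7.2 -0.1 -0.0 -0.2 0.2
row: -20.3 8.8 -0.1 -0.0 -0.2 0.2
row: -25.2 10.2 -0.1 -0.0 -0.2 0.2
```

```bash
python3 -m inch '-2 1.1 0 0 0 0;-4 2.2 0 0 0 0'>/dev/null; python3 -c "
from h import *
lv()"; python3 -m inch '-2 1 0 0 0 0;-4 2 0 0 0 0'>/dev/null; python3 -c "
from h import *
lv()"
```

```text
t 17.27 q [-45.4  84.6 137.9] theta 1.279 Fn 2.04 tauCW 0.218
t 17.52 q [-41.3  86.7 137.8] theta 1.324 Fn 1.67 tauCW 0.201
```

```bash
python3 -m inch '-2 0.9 0 0 0 0'>/dev/null; python3 -c "
from h import *
lv()"; python3 -m inch '-2 0.9 0 0 0 0'>/dev/null; python3 -c "
from h import *
lv()"
```

```text
t 17.65 q [-39.3  87.7 137.8] theta 1.346 Fn 2.65 tauCW 0.298
t 17.77 q [-37.7  88.3 137.6] theta 1.363 Fn 2.91 tauCW 0.324
```

```bash
for k in 1; do python3 -m inch '-1.5 0.6 0 0 0 0;-3 1.2 0 0 0 0'>/dev/null; python3 -c "
from h import *
lv()"; python3 -m inch '-1.5 0.6 0 0 0 0;-3 1.2 0 0 0 0'>/dev/null; python3 -c "
from h import *
lv()"; done
```

```text
t 18.02 q [-35.5  88.9 137.4] theta 1.385 Fn 5.74 tauCW 0.61
t 18.27 q [-33.8  89.3 137.2] theta 1.402 Fn 7.02 tauCW 0.74
```

```bash
python3 -m inch '-1.5 0.5 0 0 0 0;-3 1 0 0 0 0'>/dev/null; python3 -c "
from h import *
lv()"; python3 -m inch '-1.5 0.5 0 0 0 0;-3 1 0 0 0 0'>/dev/null; python3 -c "
from h import *
lv()"
```

```text
t 18.52 q [-32.3  89.7 137.1] theta 1.418 Fn 7.01 tauCW 0.724
t 18.77 q [-30.7  90.1 137.1] theta 1.434 Fn 6.48 tauCW 0.695
```

```bash
python3 -m inch '-1.5 0.5 0 0 0 0'>/dev/null; python3 -c "
from h import *
lv()"; python3 -m inch '-1.5 0.5 0 0 0 0'>/dev/null; python3 -c "
from h import *
lv()"
```

```text
t 18.9 q [-30.   90.1 137.3] theta 1.44 Fn 6.41 tauCW 0.652
t 19.02 q [-29.2  90.2 137.4] theta 1.449 Fn 3.52 tauCW 0.393
```

```bash
python3 -m inch '0 0 0 0 0 0'; python3 -c "
from h import *
lv();s=state()
im=viewer.snapshot('side')[:,:,::-1]
c=im[180:265,235:345];cv2.imwrite('pics/s2.png',cv2.resize(c,None,fx=7,fy=7,interpolation=cv2.INTER_CUBIC))"
```

```text
t: 19.15
tcp_pos: [0.5055, 0.1449, 0.1375]
tool_rot: [[-0.963, -0.269, -0.021], [-0.269, 0.963, -0.014], [0.024, -0.008, -1.0]]
ft_force: [-2.4, -3.2, 1.0]
gripper_width: -0.0
t 19.15 q [-29.5  90.2 137.5] theta 1.446 Fn 3.44 tauCW 0.356
```

View pics/s2.png

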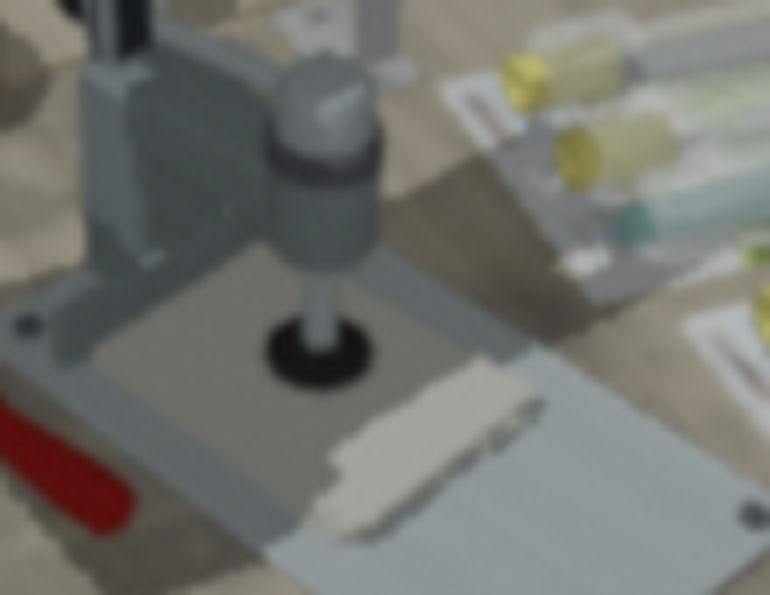

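Foot sits on the pile; the tool still bears on the lever at 3.4 N, so it has not clicked yet (single-row calls let the push relax). Longer ramps.

```bash
python3 -m inch '-1.5 0.4 0 0 0 0;-3 0.8 0 0 0 0;-4.5 1.2 0 0 0 0'>/dev/null; python3 -c "
from h import *
lv()"
```

```text
t 19.57 q [-24.3  92.  137.6] theta 1.499 Fn -0.44 tauCW -0.035
```

```bash
python3 -m inch '-1.5 0.4 0 0 0 0;-3 0.8 0 0 0 0'>/dev/null; python3 -c "
from h import *
lv()"
```

```text
t 19.82 q [-20.8  93.1 137.6] theta 1.533 Fn 0.07 tauCW -0.001
```

Force fell to zero at 19.57 s: first click. Retreat backwards, then up.

```bash
python3 -m inch '15 0 0 0 0 0;35 0 0 0 0 0;50 0 -30 0 0 0;60 -20 -80 0 0 0;60 -60 -110 0 0 0'>/dev/null; python3 -m inch '0 -50 0 0 0 0;10 -100 0 0 0 0;10 -150 0 0 0 0;10 -150 0 0 0 0;10 -150 0 0 0 0'>/dev/null; python3 -c "
from h import *
st();im=viewer.snapshot('wrist');p=viewer.camera_params('wrist');np.savez('w6.npz',**p)
cv2.imwrite('pics/w6.png',cv2.resize(im[:,:,::-1],(800,600),interpolation=cv2.INTER_CUBIC))"
```

```text
t 21.07 press mm [ -88.5 -115.2  252.4] F(press) [0.4  0.42 0.52] T [ 0.02 -0.06 -0.  ] w 0.0 
R [[-1.0, -0.007, -0.019], [-0.007, 1.0, -0.006], [0.02, -0.006, -1.0]] j [ -17.    3.   95.   -1.   82. -123.]
```

View pics/w6.png

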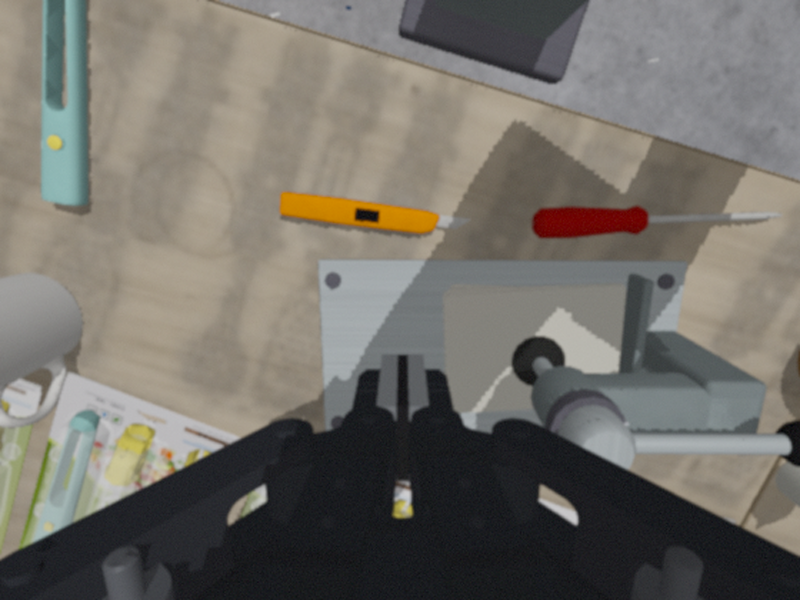

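Lever now lies along +y, from hub (605,443) to (785,444); pile still against the fence, foot on it, bystanders in place.

```bash
python3 - <<'E'
from h import *
p=dict(np.load('w6.npz'));g=lambda c:(.7*c[0],.7*c[1])
a=P(ray(g((640,443.5)),.147,p));b=P(ray(g((780,444)),.147,p));d=b-a;print(a.round(1),b.round(1),'theta',np.arctan2(d[1],-d[0]), 'to axis',np.arctan2(b[1],-b[0]))
E
```

```text
[  1.7  27.7 147. ] [  1.  111.6 147. ] theta 1.5623543417106605 to axis 1.580028252602619
```

```bash
python3 -c "
from bench import close_job
print(close_job())"
```

```text
the job is handed in; nothing more can be done
None
```

The pile is against the fence and clamped under the foot, with the torque limiter clicked once. I handed the job in at about 21 s.

- **Pile:** I slid it about 78 mm to the fence. Probing its end at x = −47, −9 and +26 mm stopped the finger at the same place each time (−88.2 to −88.6 mm), so its core lies square. In the pictures the top sheets look turned by 1–3°. I took this as loose sheets fanned out, because the probing disagreed with it. The pile sits about 9 mm towards the robot from the screw axis. I left that alone, because the foot is still fully on the pile.
- **Lever:** I pushed it clockwise until the torque reached about 0.7 N m. The force then fell to zero as the limiter clicked. I noticed about a quarter second late and moved about 3.5 mm further without touching anything, then backed off and lifted clear.
- **Last picture:** The lever stands at about 1.57 rad, ahead of where I stopped pushing (about 1.53 rad). That fits one click with the nut at about 1.32 rad, close to where the foot meets the pile; a second click would have left the lever near 1.8 rad. The foot is on the pile. The cutter, screwdriver, mug and grip are where they were. The glue bottle and tape roll were hardly in view, but the arm only passed high above that area.

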